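# Set the sample pot on the heating zone and fit its temperature probe

### The arm

A 6-joint arm with a two-finger parallel gripper is mounted at the origin on the work surface. World frame = base frame: x ahead of the robot, y to its left, z up, the work surface at z = 0. Lengths are in m, angles in rad, forces in N, time in s.
With the tool pointing down it reaches from about 0.15 to 0.775 m from the base axis. Payload 6.1 kg.
Tool frame: the origin (TCP) lies at the centre of the arm's flange, where the gripper is bolted on; the fingertips stand 173 mm ahead of it and the grasp point (between the pads) lies 155 mm ahead of it (robot.grip_depth is the distance from the TCP to the grasp point, in m); z points along the fingers, y is the line along which they close (so a half turn about z gives the same grasp; the last joint's range is limited). The gripper opens to 85 mm and grips with 20 to 120 N. Pads are 22 mm wide; open, the fingers measure 114 mm over their backs; the gripper's body (76 mm by 85 mm) begins 54 mm behind the grasp point. The pads swing forward as they close: fully open they stand 13 mm farther back than shut.
Start: joints at [1.254, 0.126, -0.04, 1.405, 0, 1.571], TCP at [0.164, 0.499, 0.405] pointing down, gripper open.
Joint ranges: [-2.72, 2.72], [-0.95, 1.95], [-1.27, 1.35], [-1.78, 2.02], [-1.46, 1.47], [-3.14, 3.14]. Speed limits (rad/s): [2.39, 2.39, 3.01, 3.14, 3.14, 3.14].

### API

Orientations are given as a rotation vector (axis times angle).
In Python, from rig import robot gives the robot as it stands.
- The arm moves only by the shell command python3 -m inch 'ROWS' [FORCE]. ROWS is JSON, a list that holds one entry, the list of rows, each a list of 7 numbers: the opening, from 0 (shut) to 1 (fully open), then the shift along the tool's x, y, z in m, then the turn, a rotation vector about the tool's x, y, z in degrees. In form: [[[jaw, tx, ty, tz, rx, ry, rz], ...]]. A call has exactly 5 rows; each row shifts and turns the commanded pose from where the row before left it, along the tool's axes as they then stand; what a row does not reach is not made up. A row lasts 1/8 s, in which the tool goes at most 62.5 mm and 10.7 degrees, less where a joint would pass 70% of its speed; a pose out of reach is approached as far as the arm can. A call is refused whole if a number of a shift passes 0.0625 or a number of a turn 10.7, either way. A call with a gripper value outside its range is refused whole. The fingers move at their own pace and stop on an object; FORCE is the grip in N (left out, the last holds). Time passes only in rows, so rows that do not move let the fingers close, or fill a call up. It gives the time, the measured TCP pose, the force, the opening and the grip force at its end, in the units of the state.
- robot.observe(): the state, without advancing time (a new reading comes with each control period).
- robot.camera(name): name is "side" or "top"; returns a dict with "image" (384x512x3 uint8, red, green, blue), "fx", "fy", "cx", "cy" (pixels), "cam_to_world" (4x4, takes a point from camera to world coordinates). Camera axes: x right, y down, z forward; pixel columns grow to the right and rows downward; lengths in m; the calibration is good to about 2 mm. A picture is of the moment at which its call begins. There is no depth.
- robot.finish_job(): hands the job in; it is judged then, once.
Trained networks look in the newest picture that a camera, given by its name, has taken for a name from the list of things; names that differ only in an ending like _2 or _b are one class to them, and where a whole thing is asked for, a point or a joint stands for the part that bears it (a point fixed in the world has none). Each returns a list of dicts, best first, with "p" (0 to 1); they miss things now and then, are a little off and sometimes report something else, mostly with a low value. They report only what shows in the picture. A call takes as long as a camera call. They do not tell look-alikes from the thing itself.
- robot.find_in(camera, label): "pixel" ([column, row] in pixels, amid what is visible of it).
- robot.masks_of(camera, label): "pixels" (384x512 bool, what is visible of it) and "pixel" ([column, row] in pixels, amid what is visible of it).
The state is a dict: "clock": time; "joints": joint angles; "qvel": joint speeds; "effort": joint torques, N m; "eef_pos": TCP position; "orientation": TCP orientation; "ft_force": force on the tool from outside, world axes, zero at the start; "ft_torque": the same for the moment, N m; "grip_width": finger opening in m; "grip_force": force on a finger pad.
Only numpy, scipy, OpenCV 4.12 (cv2) and the standard library are available. Lean on these libraries where they do the work, as an engineer would, in place of code of your own. Each camera call takes 0.05 s, during which the arm holds its last target. There are 200 camera calls.

### The job

On the lab hotplate, slide the lidded steel pot from the single ring to the double ring without lifting or tipping it, so that it stands inside the double ring. Then take the temperature probe from the rack and put it fully home in the port on the pot's lid, its grey head resting upright on the port, and let go. Do not knock over the glass rod in the rack or the little amber vial beside it.

Things in the scene. Friction and masses are not known exactly. Their poses are not given: they have to be found in the camera images.
- hotplate: White lab hotplate with a flat black top inside a narrow white border, fixed to the bench: 220 (x) x 360 (y) x 55 mm high. Two ring marks on its top, 170 mm apart along its y. Origin: centre of its underside.
- ring_single: Place mark on the hotplate's top: one thin pale circle, 140 mm across. The pot starts here. Left or right place varies. Origin: its centre, at the height of the hotplate's top (55 mm above the bench). Paint only, no height.
- ring_double: Heating-zone mark on the hotplate's top: two concentric thin pale circles, 140 and 162 mm across. Origin: its centre, at the height of the hotplate's top. Paint only, no height.
- pot: Loose round steel pot, 120 mm diameter (lid 124 mm), 0.4 to 0.9 kg, with a lid that is fixed to it. Lid top 68 mm above the pot's underside. On the lid: in the middle an upright black bar handle, 40 mm long (pot x), 14 mm thick (pot y), 37 mm tall; beside it the port block. Origin: centre of the underside; z up; x points from the handle to the port.
- port (a point): Centre of the mouth of the probe port: a square 30 mm steel block on the pot's lid, 38 mm from the pot's axis along pot x, its flat top 80 mm above the pot's underside (12 mm above the lid). An upright round hole of 11 mm diameter with a 2 mm chamfer, guided for 25 mm and free below it for the probe's whole length. Axes as the pot's.
- pot_handle (a point): Centre of the top of the pot's bar handle; axes as the pot's (bar along x, thickness along y). The handle is solid from the lid up to here (37 mm).
- probe: Temperature probe without a lead, 40 to 85 g: a thin steel pin of 8 mm diameter, 60 mm long with a tapered tip, under a grey cylindrical head of 18 mm diameter, 50 mm tall. Starts upright in an end hole of the rack, the head resting on the rack's top, 70 mm above the bench. Origin: the tip of the pin; z points along the pin to the head.
- probe_collar (a point): On the probe's axis at the underside of its grey head, 60 mm above the tip; it meets port when the probe is fully home.
- rack: White plastic block, 160 (x) x 60 (y) x 70 mm high, fixed to the bench, with three upright holes of 11 mm diameter, 64 mm deep, in a row along its x at -45, 0 and +45 mm. Probe and glass rod stand in the two end holes, either way round; the middle one is empty. Origin: centre of its underside.
- rod: Plain glass stirring rod, 8 mm diameter, 130 mm long, standing in the other end hole of the rack (top about 136 mm above the bench). To be left alone. Origin: its lower end.
- vial: Small amber vial with a white cap, 28 mm diameter, 45 mm high, standing on the bench between rack and hotplate. Origin: centre of its underside.
Not all that is in view belongs to the job. Of the things shaped like the probe, the steel one is meant. Several things have the shape of the pot; the one meant has the colours described above.

How it is judged:
On the way, in this order (a step that is already met when the one before it is completed fails the run):
1. the pot stands within 15 mm of the double ring's centre (horizontal distance between pot and ring_double below 0.015 m and linear speed of pot below 0.02 m/s), for 0.2 s.
2. the probe is fully home in the port (distance between probe_collar and port below 0.004 m and angle between the z axis of probe and the z axis of pot, either way round below 0.12 rad), for 0.2 s.
At the end, for the whole second after the job is handed in: The pot stands level on the hotplate, its centre within 15 mm of the double ring's centre; the probe is fully home in the lid's port (underside of its head within 4 mm of the port's mouth, upright within 0.12 rad); both at rest (all of step 1 and z of pot in the frame of hotplate below 0.058 m and angle between pot's own z axis and vertical below 0.05 rad and distance between probe_collar and port below 0.004 m and angle between probe's own z axis and vertical below 0.12 rad and linear speed of probe below 0.02 m/s); the robot touches nothing.
It fails at once if the pot is lifted more than 8 mm off the hotplate (z of pot in the frame of hotplate above 0.063 m).
It fails at once if the pot is tipped by more than 0.15 rad (angle between pot's own z axis and vertical above 0.15 rad).
It fails at once if the glass rod or the vial is knocked over (angle between any of rod, vial's own z axis and vertical above 0.5 rad).
It also fails if it takes over 64 s, if anything falls off the work surface, if the arm or the gripper's body presses on something with over 40 N, if the wrist force passes 120 N, or if a joint passes its speed limit or range.

## Working session

There is one attempt and no reset: what is moved stays moved. The work goes in short steps, Python scripts to look and compute and a shell command to move; the robot and the scene stay as the last step left them, time stands still between calls to the robot, and variables do not carry over. Pictures are saved under pics/ and viewed, at most 10 in all, crops included, and the job is handed in when it is done.

```bash
ls; mkdir -p pics; cat > h.py <<'E'
import numpy as np, cv2
from rig import robot
def ray(c,px):
    T=np.array(c["cam_to_world"]);d=np.array([(px[0]-c["cx"])/c["fx"],(px[1]-c["cy"])/c["fy"],1.0])
    return T[:3,3],T[:3,:3]@d
def atz(c,px,z):
    o,d=ray(c,px);return o+d*(z-o[2])/d[2]
def proj(c,p):
    T=np.linalg.inv(np.array(c["cam_to_world"]));q=T[:3,:3]@np.array(p)+T[:3,3]
    return np.array([c["fx"]*q[0]/q[2]+c["cx"],c["fy"]*q[1]/q[2]+c["cy"]])
def save(n,im): cv2.imwrite("pics/"+n,cv2.cvtColor(im,cv2.COLOR_RGB2BGR))
E
python3 - <<'E'
from h import *
Z=dict(hotplate=.055,ring_single=.055,ring_double=.055,pot=.123,port=.135,pot_handle=.16,probe=.12,probe_collar=.07,rack=.07,rod=.136,vial=.045)
ims=[]
for n in("top","side"):
    c=robot.camera(n);ims.append(c["image"])
    print(n,np.round(np.array(c["cam_to_world"])[:3],3).tolist(),c["fx"])
    for l,z in Z.items():
        print(l,[(np.round(r["pixel"]).tolist(),round(r["p"],2),np.round(atz(c,r["pixel"],z)[:2],3).tolist()) for r in robot.find_in(n,l)][:4])
save("top0.png",ims[0]);save("side0.png",ims[1])
print(robot.observe())
E
```

```text
pics
top [[0.001, -0.993, 0.115, 0.347], [-1.0, 0.002, 0.022, -0.084], [-0.022, -0.115, -0.993, 1.058]] 437.0437297634838
hotplate [([208.0, 174.0], 0.81, [0.497, 0.058]), ([384.0, 185.0], 0.16, [0.47, -0.349])]
ring_single [([253.0, 178.0], 0.56, [0.487, -0.048])]
ring_double [([166.0, 162.0], 0.95, [0.526, 0.155])]
pot [([237.0, 152.0], 0.95, [0.534, -0.015]), ([313.0, 262.0], 0.73, [0.298, -0.177]), ([143.0, 273.0], 0.61, [0.275, 0.183])]
port [([142.0, 270.0], 0.82, [0.282, 0.181]), ([239.0, 147.0], 0.78, [0.544, -0.02]), ([311.0, 266.0], 0.75, [0.291, -0.172]), ([165.0, 161.0], 0.43, [0.514, 0.14])]
pot_handle [([313.0, 260.0], 0.84, [0.304, -0.173]), ([143.0, 272.0], 0.65, [0.279, 0.173]), ([236.0, 149.0], 0.57, [0.533, -0.015])]
probe [([398.0, 199.0], 0.67, [0.431, -0.361]), ([378.0, 118.0], 0.41, [0.609, -0.325])]
probe_collar [([377.0, 120.0], 0.61, [0.618, -0.334])]
rack [([383.0, 182.0], 0.96, [0.474, -0.343]), ([239.0, 147.0], 0.59, [0.556, -0.015]), ([389.0, 158.0], 0.17, [0.53, -0.359])]
rod [([395.0, 201.0], 0.51, [0.427, -0.349])]
vial []
side [[0.788, -0.344, 0.511,
[... 1016 characters left out ...]
 0.62, [0.476, -0.225])]
{'clock': 1.2, 'joints': array([ 1.25401145e+00,  1.25793710e-01, -3.95733105e-02,  1.40540975e+00,
       -7.51519171e-06,  1.57081442e+00]), 'qvel': array([ 0.0003928 , -0.00013188, -0.0022977 , -0.00011122,  0.00074949,
        0.00040798]), 'effort': array([ 7.66837456e-04, -4.35720241e+01,  3.53095365e+01,  1.39761021e-03,
        4.31986155e-05,  1.27212851e-05]), 'eef_pos': array([0.16354131, 0.4988648 , 0.40471006]), 'orientation': array([4.95552871e-01, 3.10225172e+00, 2.84659657e-05]), 'ft_force': array([-0.62398157, -0.41631271, -0.12393253]), 'ft_torque': array([-0.00548398,  0.00857854, -0.01662218]), 'grip_force': 0.0, 'grip_width': 0.08552359639784454}
```

```bash
python3 - <<'E'
import cv2
a=cv2.imread("pics/top0.png")[90:310,90:440];cv2.imwrite("pics/topc.png",cv2.resize(a,None,fx=2.28,fy=2.28,interpolation=cv2.INTER_CUBIC))
a=cv2.imread("pics/side0.png")[130:350,100:420];cv2.imwrite("pics/sidec.png",cv2.resize(a,None,fx=2.5,fy=2.5,interpolation=cv2.INTER_CUBIC))
E
```

```text
(no output)
```

View pics/topc.png

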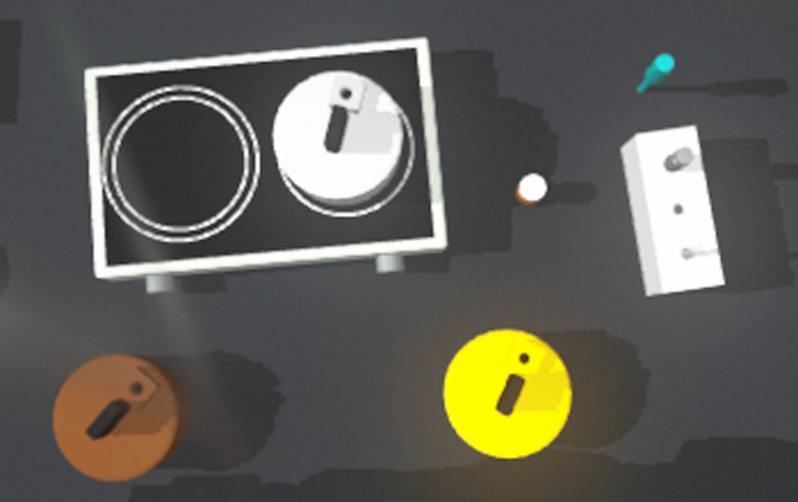

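View pics/sidec.png

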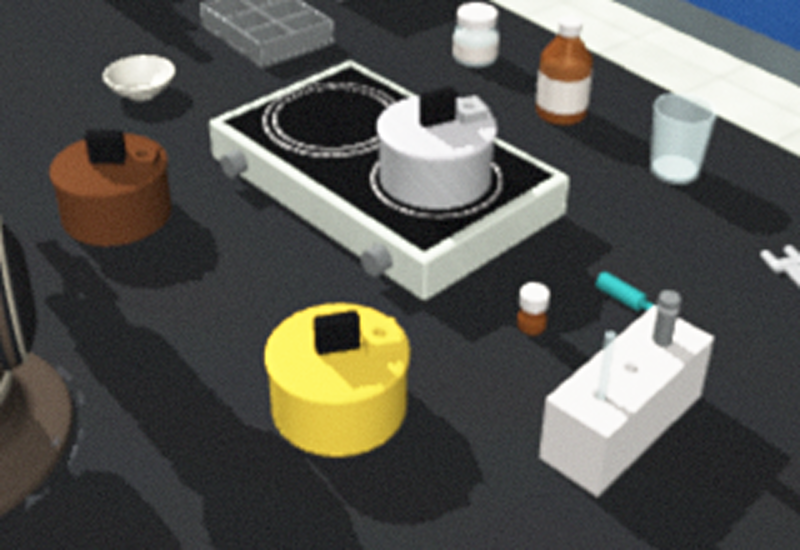

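Three pots: steel on the hotplate (crop 338,140), copper/brown (117,418) and yellow (508,395). The steel one on the hotplate is meant. Two probe-like things: the steel one with the grey head in the rack's far hole (top crop 680,158), and a teal one lying on the bench (658,72). The grey one is meant. The glass rod is at crop (688,253) and the vial at (533,187).

```bash
cat > fit.py <<'E'
from h import *
from scipy.optimize import minimize
def hull(c,P):
    m=np.zeros((384,512),np.uint8);q=np.array([proj(c,p) for p in P]);h=cv2.convexHull((q*16).astype(np.int32))
    cv2.fillConvexPoly(m,h,1,shift=4);return m>0
t=np.linspace(0,2*np.pi,48)
def potpts(s): return [(s[0]+r*np.cos(a),s[1]+r*np.sin(a),z) for r,z in((.06,.055),(.062,.119),(.062,.123)) for a in t]
def box(s,L,W,H):
    C,S=np.cos(s[2]),np.sin(s[2]);return [(s[0]+C*x-S*y,s[1]+S*x+C*y,z) for x in(-L/2,L/2) for y in(-W/2,W/2) for z in(0,H)]
def fit(views,f,s0,steps):
    def cost(s):
        v=0
        for c,m in views:
            h=hull(c,f(s));v+=1-(h&m).sum()/(h|m).sum()
        return v
    s0=np.array(s0,float);sim=np.vstack([s0]+[s0+np.eye(len(s0))[i]*steps[i] for i in range(len(s0))])
    r=minimize(cost,s0,method="Nelder-Mead",options=dict(initial_simplex=sim,xatol=1e-5,fatol=1e-5));return r.x,r.fun
def near(n,l,px):
    r=[m for m in robot.masks_of(n,l) if np.hypot(*(np.array(m["pixel"])-px))<25]
    return r[0]["pixels"] if r else None
E
python3 - <<'E'
from fit import *
c={n:robot.camera(n) for n in("top","side")}
def run(l,f,s0,st,px):
    V=[(c[n],near(n,l,px[n])) for n in px];V=[(a,b) for a,b in V if b is not None]
    for v in [V]+([[v] for v in V] if len(V)>1 else []): s,e=fit(v,f,s0,st);print(l,len(V),np.round(s,4),round(e,3))
run("pot",potpts,[.53,-.02],[.02,.02],dict(top=(237,152),side=(274,190)))
run("hotplate",lambda s:box(s,.22,.36,.055),[.51,.06,0.05],[.02,.02,.05],dict(top=(208,174),side=(251,207)))
run("rack",lambda s:box(s,.16,.06,.07),[.474,-.343,.15],[.02,.02,.05],dict(top=(383,182),side=(346,287)))
for n,px in(("top",(388,159)),("side",(366,256))): 
    for r in robot.masks_of(n,"probe"): print(n,r["pixel"],r["p"],r["pixels"].sum())
C=c["top"];u=lambda a,b:(90+a/2.28-.3,90+b/2.28-.3)
print("ringD",atz(C,u(181,163.5),.055),"port",atz(C,u(346,93),.135),"headtop",atz(C,u(684,156),.12),"headbase",atz(C,u(671,163),.07),"midhole",atz(C,u(678,209),.07),"vialtop",atz(C,u(533,187),.045),"rodbase",atz(C,u(686,254),.07))
# ring double ellipse: bright pixels
g=cv2.cvtColor(C["image"],cv2.COLOR_RGB2GRAY).astype(float)
from scipy.ndimage import map_coordinates
best=[]
def sc(s):
    v=0
    for c_ in c.values():
        gg=cv2.cvtColor(c_["image"],cv2.COLOR_RGB2GRAY).astype(float)
        for r in(.07,.081):
            P=np.array([proj(c_,(s[0]+r*np.cos(a),s[1]+r*np.sin(a),.055)) for a in np.linspace(0,6.28,90)])
            v-=map_coordinates(gg,[P[:,1],P[:,0]],order=1).mean()
    return v
G=[(sc((x,y)),x,y) for x in np.arange(.50,.55,.003) for y in np.arange(.12,.17,.003)]
b=min(G);r=minimize(sc,b[1:],method="Nelder-Mead",options=dict(initial_simplex=[b[1:],(b[1]+.002,b[2]),(b[1],b[2]+.002)]));print("ringfit",r.x,r.fun)
E
```

```text
pot 1 [ 0.5499 -0.0099] 0.061
hotplate 2 [0.5336 0.0679 0.0801] 0.95
hotplate 2 [0.5307 0.0664 0.0882] 0.507
hotplate 2 [0.537  0.0724 0.0769] 0.436
rack 2 [ 0.4773 -0.352   0.1456] 0.185
rack 2 [ 0.4763 -0.352   0.1381] 0.081
rack 2 [ 0.4803 -0.3501  0.1481] 0.083
top [332.5, 130.6] 0.49 234
side [346.5, 246.2] 0.69 152
side [365.5, 257.5] 0.62 154
ringD [0.52648643 0.14853382 0.055     ] port [ 0.57942895 -0.02545414  0.135     ] headtop [ 0.52060647 -0.3459498   0.12      ] headbase [ 0.52281997 -0.34679279  0.07      ] midhole [ 0.47646263 -0.35222623  0.07      ] vialtop [ 0.50277112 -0.21212407  0.045     ] rodbase [ 0.43160172 -0.35861557  0.07      ]
ringfit [0.52808242 0.14988884] -584.8333324271
```

```bash
python3 - <<'E'
from fit import *
c={n:robot.camera(n) for n in("top","side")}
for n,px in(("top",(237,152)),("side",(274,190))):
    for l in("pot","pot_handle","port"):
        for m in [m for m in robot.masks_of(n,l) if np.hypot(*(np.array(m["pixel"])-px))<25]:
            s,e=fit([(c[n],m["pixels"])],potpts,[.54,-.015],[.02,.02]);print(n,l,m["pixel"],m["p"],m["pixels"].sum(),np.round(s,4),round(e,3))
C=c["top"];g=cv2.cvtColor(C["image"],cv2.COLOR_RGB2GRAY)
k,lab,st,ce=cv2.connectedComponentsWithStats((g<80).astype(np.uint8))
for i in range(1,k):
    if 10<st[i,4]<600 and abs(ce[i][0]-237)<25 and abs(ce[i][1]-150)<30:print(i,st[i],ce[i])
i=[i for i in range(1,k) if 60<st[i,4]<300 and abs(ce[i][0]-237)<10 and abs(ce[i][1]-147)<10]
if i:
    def hp(s):
        C_,S=np.cos(s[2]),np.sin(s[2]);return [(s[0]+C_*x-S*y,s[1]+S*x+C_*y,z) for x in(-.02,.02) for y in(-.007,.007) for z in(.123,.16)]
    for y0 in(0,-.3): print("handle",fit([(C,lab==i[0])],hp,[.54,-.015,y0],[.01,.01,.2]))
print(g[138:162:1,228:250])
E
```

```text
top pot [234.2, 150.8] 0.88 2557 [ 0.5409 -0.0147] 0.058
top pot_handle [236.7, 150.4] 0.74 2637 [ 0.5427 -0.0157] 0.032
top port [240.1, 147.5] 0.58 2563 [ 0.541 -0.015] 0.054
side pot [273.9, 191.0] 0.92 1857 [ 0.5509 -0.0097] 0.059
side pot_handle [275.7, 188.7] 0.82 1806 [ 0.5513 -0.0093] 0.076
side port [275.2, 189.2] 0.79 1858 [ 0.5486 -0.0099] 0.056
49 [233 137   9  20 115] [237.04347826 146.10434783]
55 [218 145  51  38 169] [253.57988166 170.24852071]
handle (array([ 0.54404195, -0.01683735, -0.06450249]), np.float64(0.41624365482233505))
handle (array([ 0.53948079, -0.01755697, -0.1194987 ]), np.float64(0.42211055276381915))
[[253 253 253 253 253 252 246 180  75  74  75  76  75  85 137 171 168 167
  168 188 219 223]
 [252 252 252 252 253 253 243 159  76  76  76  75  74  70 141 187 184 164
  152 194 225 225]
 [252 252 252 252 252 252 229 100  75  77  78  76  73  70 130 202 227 220
  206 214 225 225]
 [253 253 252 252 252 251 217  94  76  76  77  74  71  67 122 198 227 227
  227 227 226 226]
 [253 253 253 253 253 247 181  77  79  78  78  75  73  67 141 209 227 227
  228 227 2
[... 1075 characters left out ...]
1 143 212 228 228 228 229 229
  230 230 229 230]
 [253 253 253 253 236 113  72  71  70  70  76 160 221 229 229 228 228 228
  229 229 230 229]
 [253 253 253 253 247 201 158 130  89  79 132 209 232 232 231 231 230 229
  229 229 229 229]
 [253 253 253 253 253 250 244 232 210 206 230 244 245 245 245 246 246 246
  245 245 245 243]
 [253 253 253 253 253 253 253 253 253 253 253 253 253 253 253 253 253 253
  253 253 253 253]
 [253 253 253 253 253 253 253 253 253 253 253 253 253 253 253 253 253 253
  253 253 253 253]
 [253 253 253 253 253 253 253 253 253 253 253 253 253 253 253 253 253 253
  253 253 253 253]
 [253 253 253 253 253 253 253 253 253 253 253 253 253 253 253 253 253 253
  253 253 253 253]]
```

```bash
cat >> h.py <<'E'
from scipy.spatial.transform import Rotation as R
def go(p,ang):
    "shift in tool axes (m) and turn (deg) from measured pose to TCP p, vertical tool, tool y at angle ang (rad)"
    o=robot.observe();A=R.from_rotvec(o["orientation"]);y=np.array([np.cos(ang),np.sin(ang),0]);z=np.array([0,0,-1.])
    B=R.from_matrix(np.c_[np.cross(y,z),y,z])
    print("clk",round(o["clock"],2),"shift",np.round(A.inv().apply(np.array(p)-o["eef_pos"]),4),"turn",np.round(np.degrees((A.inv()*B).as_rotvec()),2),"F",np.round(o["ft_force"],1),"w",o["grip_width"],"gf",o["grip_force"],"pos",np.round(o["eef_pos"],4))
E
python3 -m inch '[[[1,-0.034,-0.024,0,0,0,-1.5],[1,-0.034,-0.024,0,0,0,-1.5],[1,-0.034,-0.024,0,0,0,-1.4],[1,-0.034,-0.024,0,0,0,0],[1,-0.034,-0.024,0,0,0,0]]]' 40
python3 -m inch '[[[1,-0.036,-0.02,0,0,0,0],[1,-0.036,-0.02,0,0,0,0],[1,-0.036,-0.02,0,0,0,0],[1,-0.036,-0.02,0,0,0,0],[1,-0.036,-0.02,0,0,0,0]]]'
python3 -c "
from h import *
go((.542,-.0155,.36),1.571-.24)"
```

```text
clock: 2.72
eef_pos: [0.2959, 0.3368, 0.4049]
orientation: [0.376, 3.119, 0.001]
ft_force: [0.5, 0.9, 0.2]
grip_width: 0.0855
grip_force: 0.0
clock: 3.35
eef_pos: [0.4472, 0.1969, 0.4048]
orientation: [0.376, 3.119, 0.0]
ft_force: [0.3, -0.8, 0.9]
grip_width: 0.0852
grip_force: 0.0
clk 3.35 shift [-0.1426 -0.1837  0.0448] turn [ 0.02  0.01 -0.02] F [ 0.3 -0.8  0.9] w 0.08516633268489682 gf 0.0 pos [0.4472 0.1969 0.4048]
```

```bash

python3 -m inch '[[[1,-0.029,-0.037,0.004,0,0,0],[1,-0.029,-0.037,0.008,0,0,0],[1,-0.029,-0.037,0.008,0,0,0],[1,-0.028,-0.037,0.010,0,0,0],[1,-0.0276,-0.0357,0.0148,0,0,0]]]'
python3 -c "
from h import *
go((.542,-.0155,.304),1.571-.24)"
```

```text
clock: 3.98
eef_pos: [0.5417, -0.0159, 0.36]
orientation: [0.376, 3.118, 0.0]
ft_force: [0.4, 1.1, -0.1]
grip_width: 0.0855
grip_force: 0.0
clk 3.98 shift [-0.0001  0.0005  0.056 ] turn [ 0.02  0.06 -0.03] F [ 0.4  1.1 -0.1] w 0.08549619235895921 gf 0.0 pos [ 0.5417 -0.0159  0.36  ]
```

```bash

python3 -m inch '[[[1,0,0,0.015,0,0,0],[1,0,0,0.015,0,0,0],[1,0,0,0.015,0,0,0],[1,0,0,0.011,0,0,0],[0.5,0,0,0,0,0,0]]]'
python3 -m inch '[[[0,0,0,0,0,0,0],[0,0,0,0,0,0,0],[0,0,0,0,0,0,0],[0,0,0,0,0,0,0],[0,0,0,0,0,0,0]]]' 40
python3 - <<'E'
from h import *
c=robot.camera("side");save("grasp.png",cv2.resize(c["image"][110:290,190:390],None,fx=3,fy=3))
go((.528,.150,.304),1.571-.24)
E
```

```text
clock: 4.6
eef_pos: [0.5407, -0.0137, 0.303]
orientation: [-0.374, -3.118, 0.0]
ft_force: [0.1, -0.7, 0.8]
grip_width: 0.0698
grip_force: 0.0
clock: 5.22
eef_pos: [0.5413, -0.0145, 0.3043]
orientation: [0.376, 3.118, -0.0]
ft_force: [-0.1, -1.9, 3.7]
grip_width: 0.013
grip_force: 46.9
clk 5.28 shift [0.052  0.1566 0.0003] turn [-0.01  0.04 -0.02] F [-1.3 -1.9  3.3] w 0.013502339068735623 gf 46.9143944978714 pos [ 0.5413 -0.0145  0.3043]
```

View pics/grasp.png

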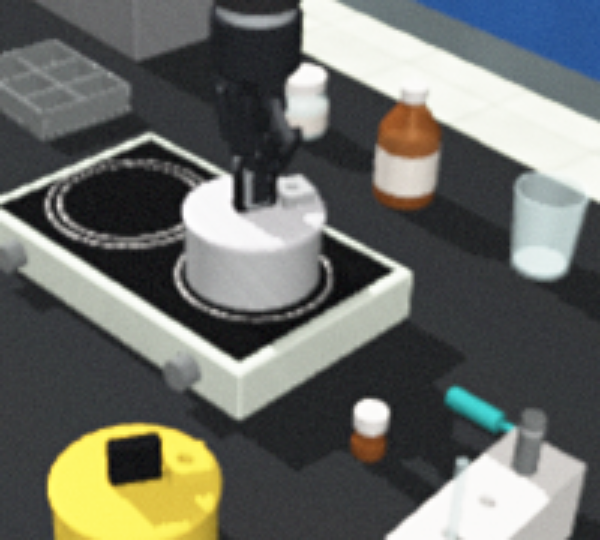

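The fingers hold the bar handle (crop 255,185) with a 13.5 mm opening, which matches its thickness. The pot still stands on the single ring with the port beside the gripper (293,187), so I'm sliding it now.

```bash

python3 -m inch '[[[0,0.003,0.009,0,0,0,0],[0,0.005,0.015,0,0,0,0],[0,0.006,0.018,0,0,0,0],[0,0.006,0.018,0,0,0,0],[0,0.006,0.018,0,0,0,0]]]' 60
python3 -m inch '[[[0,0.006,0.018,0,0,0,0],[0,0.006,0.018,0,0,0,0],[0,0.006,0.018,0,0,0,0],[0,0.005,0.015,0,0,0,0],[0,0.003,0.0096,0,0,0,0]]]'
python3 -m inch '[[[0,0,0,0,0,0,0],[0,0,0,0,0,0,0],[0.3,0,0,0,0,0,0],[0.6,0,0,0,0,0,0],[1,0,0,0,0,0,0]]]'
python3 - <<'E'
from h import *
go((.528,.150,.304),1.571-.24)
E
```

```text
clock: 5.9
eef_pos: [0.5347, 0.0675, 0.3045]
orientation: [0.377, 3.117, -0.003]
ft_force: [0.8, -5.0, 3.1]
grip_width: 0.0128
grip_force: 59.5
clock: 6.52
eef_pos: [0.528, 0.1503, 0.3044]
orientation: [0.376, 3.117, -0.002]
ft_force: [0.6, -4.9, 3.4]
grip_width: 0.0129
grip_force: 59.5
clock: 7.15
eef_pos: [0.5278, 0.15, 0.3035]
orientation: [-0.376, -3.118, 0.0]
ft_force: [0.2, -0.3, -0.2]
grip_width: 0.061
grip_force: 0.0
clk 7.15 shift [-0.0002  0.0001 -0.0005] turn [-0.02 -0.04 -0.03] F [ 0.2 -0.3 -0.2] w 0.06095551372332797 gf 0.0 pos [0.5278 0.15   0.3035]
```

```bash

python3 -m inch '[[[1,0,0,0,0,0,0],[1,0,0,-0.02,0,0,0],[1,0,0,-0.025,0,0,0],[1,0,0,-0.03,0,0,0],[1,0,0,-0.02,0,0,0]]]'
python3 -m inch '[[[1,-0.009,-0.04,0,0,0,0],[1,-0.0115,-0.05,0,0,0,0],[1,-0.0115,-0.05,0,0,0,0],[1,-0.0115,-0.05,0,0,0,0],[1,-0.0115,-0.05,0,0,0,0]]]'
python3 -m inch '[[[1,-0.0115,-0.05,0,0,0,0],[1,-0.0115,-0.05,0,0,0,0],[1,-0.0115,-0.05,0,0,0,0],[1,-0.0115,-0.05,0,0,0,0],[1,-0.009,-0.04,0,0,0,0]]]'
python3 - <<'E'
from fit import *
go((.5215,-.3457,.36),1.331)
c={n:robot.camera(n) for n in("top","side")}
save("top1.png",c["top"]["image"]);save("side1.png",c["side"]["image"])
for n in c:
    for l in("pot","pot_handle"):
        for m in robot.masks_of(n,l):
            px=proj(c[n],(.53,.15,.1))
            if np.hypot(*(np.array(m["pixel"])-px))<25:
                s,e=fit([(c[n],m["pixels"])],potpts,[.53,.15],[.02,.02]);print(n,l,m["p"],np.round(s,4),round(e,3))
P=proj(c["top"],(.53,.15,.13));Q=proj(c["side"],(.53,.15,.13));print(P,Q)
f=lambda im,p,s,w,h:cv2.resize(im[int(p[1])-h:int(p[1])+h,int(p[0])-w:int(p[0])+w],None,fx=s,fy=s,interpolation=cv2.INTER_CUBIC)
save("pot1.png",np.hstack([f(c["top"]["image"],P,8,25,30),f(c["side"]["image"],Q,8,25,30)]))
E
```

```text
clock: 7.78
eef_pos: [0.528, 0.1501, 0.4003]
orientation: [0.376, 3.118, 0.001]
ft_force: [0.1, 0.4, 0.3]
grip_width: 0.0857
grip_force: 0.0
clock: 8.4
eef_pos: [0.524, -0.0977, 0.399]
orientation: [0.376, 3.119, 0.0]
ft_force: [-0.2, -1.4, 0.1]
grip_width: 0.0853
grip_force: 0.0
clock: 9.02
eef_pos: [0.5203, -0.3444, 0.3987]
orientation: [-0.378, -3.119, -0.0]
ft_force: [0.6, -0.2, 0.1]
grip_width: 0.085
grip_force: 0.0
clk 9.03 shift [-0.0015 -0.001   0.0387] turn [ 0.   -0.   -0.07] F [ 0.6 -0.2  0.1] w 0.0849705745195715 gf 0.0 pos [ 0.5203 -0.3444  0.3987]
top pot 0.89 [0.5283 0.1501] 0.04
top pot_handle 0.89 [0.5281 0.1492] 0.032
side pot 0.86 [0.5353 0.1572] 0.042
side pot_handle 0.57 [0.5342 0.1601] 0.076
[160.63164885 153.72335425] [232.74599259 154.38174854]
```

View pics/pot1.png

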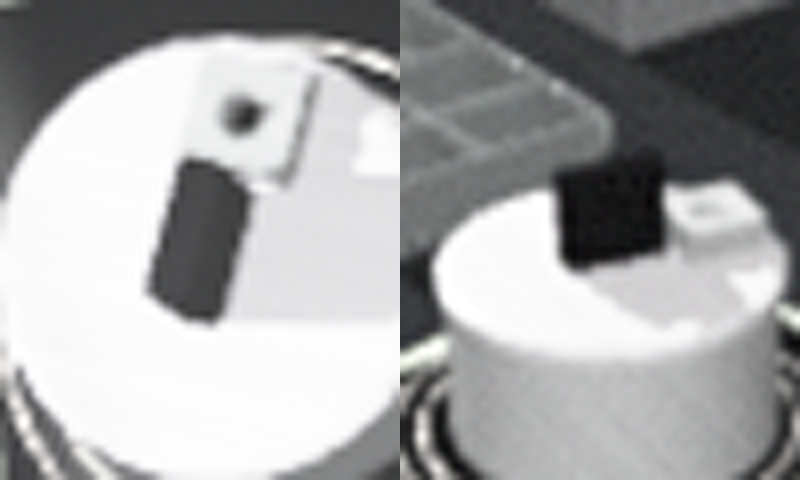

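```bash

python3 -m inch '[[[1,-0.0015,-0.001,0.01,0,0,0],[1,0,0,0.01,0,0,0],[1,0,0,0.01,0,0,0],[1,0,0,0.0087,0,0,0],[1,0,0,0,0,0,0]]]'
python3 - <<'E'
from h import *
c={n:robot.camera(n) for n in("top","side")}
for n,(x0,y0,w) in dict(top=(135,123,(26,36,10,20)),side=(207,124,(33,43,22,31))).items():
    g=cv2.cvtColor(c[n]["image"],cv2.COLOR_RGB2GRAY).astype(int);print(n,x0+w[0],y0+w[2]);print(g[y0+w[2]:y0+w[3],x0+w[0]:x0+w[1]])
print(atz(c["top"],(164.6,137.1),.135),atz(c["side"],(244.7,149.8),.135))
for n in c: print(n,[(np.round(r["pixel"],1).tolist(),round(r["p"],2)) for r in robot.find_in(n,"probe")+robot.find_in(n,"probe_collar")],proj(c[n],(.5215,-.3455,.12)),proj(c[n],(.5215,-.3455,.07)))
p=proj(c["side"],(.5215,-.3455,.1));q=proj(c["top"],(.5215,-.3455,.1))
f=lambda im,p,s,w,h:cv2.resize(im[int(p[1])-h:int(p[1])+h,int(p[0])-w:int(p[0])+w],None,fx=s,fy=s,interpolation=cv2.INTER_CUBIC)
save("pr.png",np.hstack([f(c["top"]["image"],q,7,28,35),f(c["side"]["image"],p,7,28,35)]))
print(q.astype(int)-[28,35],p.astype(int)-[28,35])
E
```

```text
clock: 9.95
eef_pos: [0.5217, -0.3434, 0.3591]
orientation: [-0.376, -3.117, -0.001]
ft_force: [-0.9, -0.1, -0.1]
grip_width: 0.0855
grip_force: 0.0
top 161 133
[[237 238 236 233 234 235 237 238 239 239]
 [238 234 221 210 209 224 235 238 238 237]
 [238 220 177 159 143 167 212 228 234 239]
 [236 206 152 113  87  73 129 184 225 239]
 [231 191 142  95  60  60 125 200 233 240]
 [234 196 129  84  60  76 169 230 241 241]
 [239 225 177 127 128 161 218 240 241 241]
 [239 239 229 210 217 229 237 240 240 238]
 [238 238 238 238 239 239 239 239 239 231]
 [215 228 236 237 238 238 238 238 238 226]]
side 240 146
[[ 61  64  61  58  60  74  90 117 107  73]
 [153 156 133 132 155 183 203 211 203 147]
 [197 221 217 212 214 229 232 233 235 219]
 [205 238 231 216 205 207 218 228 235 236]
 [170 229 232 202 188 194 201 213 226 233]
 [126 202 227 221 218 223 222 223 225 220]
 [102 155 188 218 223 221 211 205 201 188]
 [100 137 155 179 186 185 176 171 176 174]
 [117 156 152 161 169 169 171 169 173 170]]
[0.56556174 0.14108804 0.135     ] [0.56760262 0.14388011 0.135     ]
top [([388.1, 162.1], 0.66), ([335.0, 127.8], 0.62), ([332.7, 131.4], 0.78)] [389.47694517 157.71479234] [383.44581736 161.76451858]
side [([366.9, 257.0], 0.71), ([349.5, 247.2], 0.61), ([362.8, 256.3], 0.58), ([349.4, 245.9], 0.44)] [366.81028234 248.91003426] [363.4760054  266.57455074]
[358 124] [337 221]
```

View pics/pr.png

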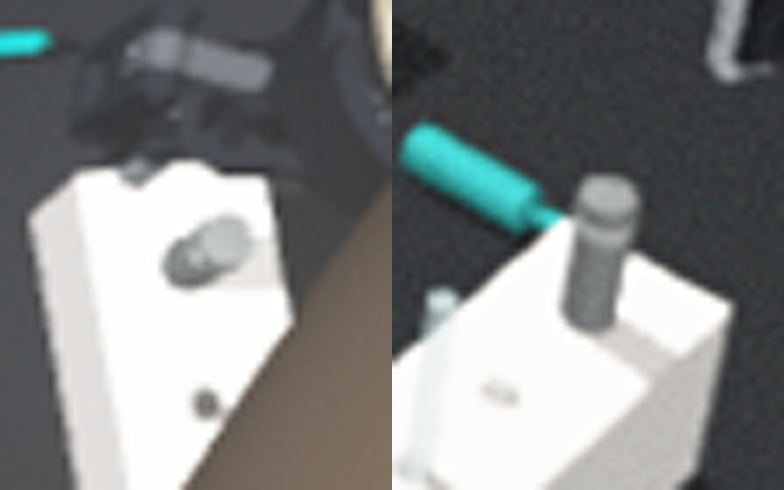

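The top view shows the steel probe's head at crop (225,238) in the far end hole, and the side view shows it at (608,190). Both match the predicted (0.5215, -0.3455). The rod stands in the near hole, and the teal probe lies behind the rack.

```bash

python3 -m inch '[[[1,0,-0.002,0.02,0,0,0],[1,0,0,0.025,0,0,0],[1,0,0,0.025,0,0,0],[1,0,0,0.02,0,0,0],[1,0,0,0.01,0,0,0]]]'
python3 -c "
from h import *
go((.5215,-.3455,.25),1.331)"
```

```text
clock: 10.88
eef_pos: [0.5212, -0.3455, 0.2593]
orientation: [-0.376, -3.118, -0.001]
ft_force: [-0.4, -0.2, 0.2]
grip_width: 0.0855
grip_force: 0.0
clk 10.88 shift [-0.0003  0.      0.0093] turn [ 0.02 -0.06 -0.01] F [-0.4 -0.2  0.2] w 0.08554062346638798 gf 0.0 pos [ 0.5212 -0.3455  0.2593]
```

```bash

python3 -m inch '[[[1,0,0,0.009,0,0,0],[0.6,0,0,0,0,0,0],[0.3,0,0,0,0,0,0],[0,0,0,0,0,0,0],[0,0,0,0,0,0,0]]]' 40
python3 -m inch '[[[0,0,0,0,0,0,0],[0,0,0,0,0,0,0],[0,0,0,-0.01,0,0,0],[0,0,0,-0.02,0,0,0],[0,0,0,-0.03,0,0,0]]]'
python3 -c "
from h import *
go((.5655,.1411,.44),1.331)"
```

```text
clock: 11.5
eef_pos: [0.5215, -0.3456, 0.2518]
orientation: [0.376, 3.118, -0.001]
ft_force: [-0.6, 0.1, 1.7]
grip_width: 0.017
grip_force: 38.9
clock: 12.12
eef_pos: [0.5211, -0.3454, 0.311]
orientation: [-0.376, -3.117, -0.002]
ft_force: [0.1, -0.1, -0.0]
grip_width: 0.017
grip_force: 39.0
clk 12.12 shift [ 0.0728  0.4832 -0.1285] turn [ 0.04 -0.13 -0.01] F [ 0.1 -0.1 -0. ] w 0.016957008896195155 gf 39.02202308177948 pos [ 0.5211 -0.3454  0.311 ]
```

```bash

python3 -m inch '[[[0,0,0,-0.03,0,0,0],[0,0,0,-0.035,0,0,0],[0,0,0,-0.035,0,0,0],[0,0.003,0.02,-0.02,0,0,0],[0,0.006,0.04,-0.0085,0,0,0]]]'
python3 -m inch '[[[0,0.0075,0.05,0,0,0,0],[0,0.0075,0.05,0,0,0,0],[0,0.0075,0.05,0,0,0,0],[0,0.0075,0.05,0,0,0,0],[0,0.0075,0.05,0,0,0,0]]]'
python3 -m inch '[[[0,0.0075,0.05,0,0,0,0],[0,0.006,0.04,0,0,0,0],[0,0.005,0.03,0,0,0,0],[0,0,0,0,0,0,0],[0,0,0,0,0,0,0]]]'
python3 -c "
from h import *
go((.5655,.1411,.385),1.331)"
```

```text
clock: 12.75
eef_pos: [0.5269, -0.2855, 0.4411]
orientation: [0.38, 3.117, -0.001]
ft_force: [1.1, 0.7, -0.9]
grip_width: 0.0171
grip_force: 39.1
clock: 13.38
eef_pos: [0.5497, -0.0318, 0.44]
orientation: [0.376, 3.119, -0.0]
ft_force: [0.0, -0.4, -1.5]
grip_width: 0.0169
grip_force: 39.1
clock: 14.0
eef_pos: [0.5604, 0.0873, 0.4398]
orientation: [-0.376, -3.119, 0.001]
ft_force: [-0.8, 0.3, -0.7]
grip_width: 0.0171
grip_force: 39.2
clk 14.0 shift [0.0078 0.0535 0.0548] turn [-0.03 -0.01 -0.01] F [-0.8  0.3 -0.7] w 0.017135685462156443 gf 39.19233441352844 pos [0.5604 0.0873 0.4398]
```

```bash

python3 -m inch '[[[0,0.004,0.027,0,0,0,0],[0,0.0038,0.0265,0,0,0,0],[0,0,0,0.02,0,0,0],[0,0,0,0.02,0,0,0],[0,0,0,0.011,0,0,0]]]'
python3 -m inch '[[[0,0,0,0,0,0,0],[0,0,0,0,0,0,0],[0,0,0,0,0,0,0],[0,0,0,0,0,0,0],[0,0,0,0,0,0,0]]]'
python3 - <<'E'
from h import *
go((.5655,.1411,.385),1.331)
c={n:robot.camera(n) for n in("top","side")}
P=(.5655,.1411,.15)
f=lambda im,p,s,w,h:cv2.resize(im[int(p[1])-h:int(p[1])+h,int(p[0])-w:int(p[0])+w],None,fx=s,fy=s,interpolation=cv2.INTER_CUBIC)
q,p=proj(c["top"],P),proj(c["side"],P);print(q.astype(int)-25,p.astype(int)-25,p)
save("ins.png",np.hstack([f(c["top"]["image"],q,8,25,25),f(c["side"]["image"],p,8,25,25)]))
E
```

```text
clock: 14.62
eef_pos: [0.5655, 0.1402, 0.3878]
orientation: [-0.378, -3.118, 0.001]
ft_force: [-0.4, 0.5, -0.9]
grip_width: 0.0168
grip_force: 39.3
clock: 15.25
eef_pos: [0.5656, 0.1415, 0.3889]
orientation: [0.376, 3.119, 0.0]
ft_force: [1.0, 0.2, 0.1]
grip_width: 0.0171
grip_force: 39.3
clk 15.25 shift [ 0.     -0.0004  0.0039] turn [ 0.01  0.02 -0.  ] F [1.  0.2 0.1] w 0.017103501203396796 gf 39.31375801563263 pos [0.5656 0.1415 0.3889]
[137 110] [219 120] [244.64516518 145.64725508]
```

View pics/ins.png

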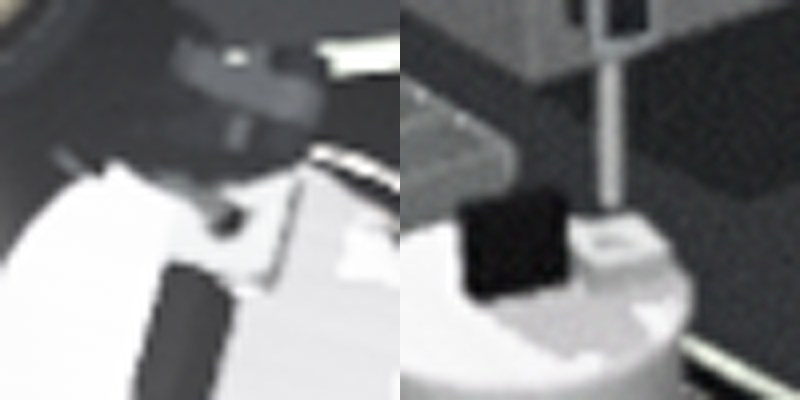

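The pin's tip is just above the port block in the side view (tip at crop 611,210, hole at 606,240). In the top view it points at the hole (232,218), so I'm lowering it in small steps with a force check.

```bash

python3 -m inch '[[[0,0,0,0.005,0,0,0],[0,0,0,0.005,0,0,0],[0,0,0,0.005,0,0,0],[0,0,0,0.004,0,0,0],[0,0,0,0,0,0,0]]]'
python3 -c "
from h import *
go((.5655,.1411,.315),1.331);print(robot.observe()['ft_torque'])"
```

```text
clock: 15.98
eef_pos: [0.5656, 0.1414, 0.3692]
orientation: [-0.376, -3.119, 0.0]
ft_force: [0.4, 0.1, -1.4]
grip_width: 0.0166
grip_force: 39.3
clk 15.97 shift [-0.     -0.0003  0.0542] turn [-0.01 -0.02 -0.01] F [ 0.4  0.1 -1.4] w 0.016565107887363536 gf 39.312697649002075 pos [0.5656 0.1414 0.3692]
[-0.0227993  -0.04294153  0.01190128]
```

No resistance with the tip 6 mm below the mouth, so I'm continuing.

```bash

python3 -m inch '[[[0,0,0,0.006,0,0,0],[0,0,0,0.006,0,0,0],[0,0,0,0.006,0,0,0],[0,0,0,0.006,0,0,0],[0,0,0,0.006,0,0,0]]]'
python3 -c "
from h import *
go((.5655,.1411,.315),1.331);print(robot.observe()['ft_torque'])"
```

```text
clock: 16.6
eef_pos: [0.5656, 0.1414, 0.3392]
orientation: [-0.376, -3.119, 0.0]
ft_force: [0.1, -0.6, -0.2]
grip_width: 0.0167
grip_force: 39.3
clk 16.6 shift [-0.     -0.0003  0.0242] turn [-0.01 -0.01 -0.01] F [ 0.1 -0.6 -0.2] w 0.016656275295445992 gf 39.314467906951904 pos [0.5656 0.1414 0.3392]
[ 0.02787491 -0.04338977  0.05932224]
```

```bash

python3 -m inch '[[[0,0,0,0.006,0,0,0],[0,0,0,0.006,0,0,0],[0,0,0,0.005,0,0,0],[0,0,0,0.004,0,0,0],[0,0,0,0,0,0,0]]]'
python3 -m inch '[[[0,0,0,0.001,0,0,0],[0,0,0,0.001,0,0,0],[0,0,0,0,0,0,0],[0,0,0,0,0,0,0],[0,0,0,0,0,0,0]]]'
python3 -c "
from h import *
go((.5655,.1411,.315),1.331)"
```

```text
clock: 17.23
eef_pos: [0.5656, 0.1414, 0.3184]
orientation: [-0.376, -3.119, 0.0]
ft_force: [-1.3, -0.1, -0.3]
grip_width: 0.0173
grip_force: 39.3
clock: 17.85
eef_pos: [0.5656, 0.1414, 0.3168]
orientation: [0.376, 3.119, 0.0]
ft_force: [-0.6, -0.1, 0.4]
grip_width: 0.0171
grip_force: 39.6
clk 17.85 shift [ 0.0001 -0.0003  0.0018] turn [ 0.01  0.01 -0.01] F [-0.6 -0.1  0.4] w 0.017147006226755655 gf 39.634979367256165 pos [0.5656 0.1414 0.3168]
```

```bash

python3 -m inch '[[[0,0,0,0.001,0,0,0],[0,0,0,0.0005,0,0,0],[0,0,0,0,0,0,0],[0,0,0,0,0,0,0],[0,0,0,0,0,0,0]]]'
python3 -m inch '[[[0,0,0,0.001,0,0,0],[0,0,0,0,0,0,0],[0,0,0,0,0,0,0],[0,0,0,0,0,0,0],[0,0,0,0,0,0,0]]]'
```

```text
clock: 18.48
eef_pos: [0.5654, 0.1414, 0.3167]
orientation: [0.376, 3.118, 0.001]
ft_force: [-3.0, -0.8, 8.3]
grip_width: 0.0171
grip_force: 40.2
clock: 19.1
eef_pos: [0.5654, 0.1413, 0.3167]
orientation: [0.376, 3.117, 0.001]
ft_force: [-5.3, -1.6, 14.2]
grip_width: 0.0172
grip_force: 40.9
```

```bash

python3 -m inch '[[[0,0,0,-0.0015,0,0,0],[0,0,0,0,0,0,0],[0.2,0,0,0,0,0,0],[0.4,0,0,0,0,0,0],[0.7,0,0,0,0,0,0]]]'
python3 -m inch '[[[1,0,0,0,0,0,0],[1,0,0,0,0,0,0],[1,0,0,0,0,0,0],[1,0,0,-0.01,0,0,0],[1,0,0,-0.02,0,0,0]]]'
python3 -m inch '[[[1,0,0,-0.03,0,0,0],[1,0,0,-0.04,0,0,0],[1,0,0,-0.05,0,0,0],[1,0.01,-0.06,0,0,0,0],[1,0.01,-0.06,0,0,0,0]]]'
python3 -m inch '[[[1,0,-0.06,0,0,0,0],[1,0,-0.06,0,0,0,0],[1,0,-0.05,0,0,0,0],[1,0,0,0,0,0,0],[1,0,0,0,0,0,0]]]'
python3 - <<'E'
from fit import *
c={n:robot.camera(n) for n in("top","side")}
for l in("pot","pot_handle"):
    for m in robot.masks_of("top",l):
        if np.hypot(*(np.array(m["pixel"])-proj(c["top"],(.53,.15,.1))))<25: print(l,fit([(c["top"],m["pixels"])],potpts,[.53,.15],[.02,.02]))
P=(.55,.145,.13)
f=lambda im,p,s,w,h:cv2.resize(im[int(p[1])-h:int(p[1])+h,int(p[0])-w:int(p[0])+w],None,fx=s,fy=s,interpolation=cv2.INTER_CUBIC)
q,p=proj(c["top"],P),proj(c["side"],P);print(proj(c["side"],(.5655,.1411,.185))-p.astype(int)+50,proj(c["side"],(.5655,.1411,.135))-p.astype(int)+50)
save("end.png",np.hstack([f(c["top"]["image"],q,4,50,50),f(c["side"]["image"],p,4,50,50)]))
E
```

```text
clock: 19.73
eef_pos: [0.5656, 0.1414, 0.3152]
orientation: [-0.376, -3.118, 0.0]
ft_force: [0.0, 0.1, 0.2]
grip_width: 0.0508
grip_force: 0.0
clock: 20.35
eef_pos: [0.5654, 0.1413, 0.3459]
orientation: [-0.376, -3.118, 0.001]
ft_force: [-0.3, -0.4, 0.3]
grip_width: 0.085
grip_force: 0.0
clock: 20.98
eef_pos: [0.5173, 0.0289, 0.4671]
orientation: [0.373, 3.117, 0.0]
ft_force: [1.5, -1.4, 0.1]
grip_width: 0.0853
grip_force: 0.0
clock: 21.6
eef_pos: [0.4772, -0.1355, 0.4663]
orientation: [0.377, 3.118, 0.0]
ft_force: [0.6, -0.5, -0.2]
grip_width: 0.0854
grip_force: 0.0
pot (array([0.52795746, 0.14915977]), np.float64(0.08253968253968258))
pot_handle (array([0.52798734, 0.14968462]), np.float64(0.11150317572335922))
[55.52621936 32.36505822] [55.69501164 48.37527072]
```

View pics/end.png

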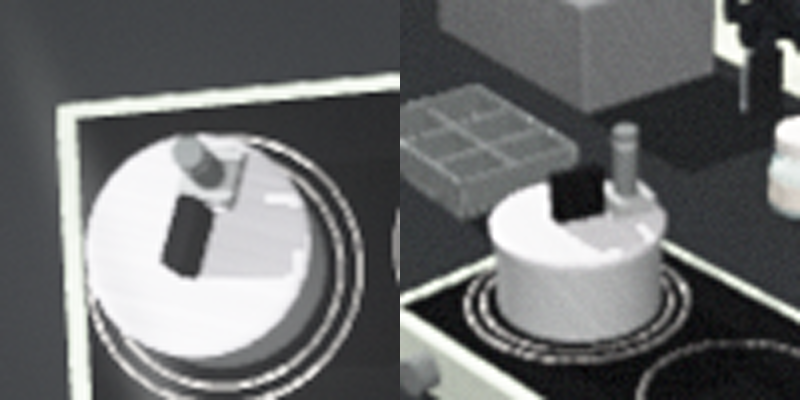

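The pot stands inside the double ring. The grey head sits upright on the port block (side crop 625,130 to 625,195), where the fully-home projection puts it. The gripper is clear of everything.

```bash
python3 -c "
from rig import robot
print(robot.finish_job())"
```

```text
the job is handed in; nothing more can be done
None
```

The job is handed in (the hand-in call gave no verdict): the pot stands about 1 mm from the double ring's centre by my measurement, the steel probe is home and upright in the lid's port, and the gripper is open and clear.

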